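# Weigh two dishes of balls against each other and hold up the heavier

## Robot

A 6-joint arm with a two-finger parallel gripper is mounted at the origin on the work surface. World frame = base frame: x ahead of the robot, y to its left, z up, the work surface at z = 0. Lengths are in m, angles in rad, forces in N, time in s.
With the tool pointing down it reaches from about 0.35 to 0.925 m from the base axis. Payload 6.4 kg.
Tool frame: the origin (TCP) lies midway between the tips of the shut fingers; the grasp point (between the pads) lies hold_point_z behind it (hold_point_z is the distance from the TCP to the grasp point, in m); z points along the fingers, y is the line along which they close (so a half turn about z gives the same grasp; the last joint's range is limited). The gripper opens to 94 mm and grips with 3 to 60 N. Pads are 16 mm wide; open, the fingers measure 119 mm over their backs; the gripper's body (75 mm by 177 mm) begins 78 mm behind the grasp point.
Start: joints at [-1.466, 0.245, 1.558, -0, 1.339, -0.174], TCP at [0.179, -0.625, 0.205] pointing down, gripper open.
Joint ranges: [-3.13, 3.13], [-1.02, 2.26], [0.13, 2.54], [-0.95, 4.09], [0.21, 2.88], [-2.74, 2.74]. Speed limits (rad/s): [2.57, 2.57, 3.14, 3.14, 3.14, 3.14].

## Interface

Orientations are given as a unit quaternion [w, x, y, z].
In Python, from rig import observe, snapshot, sign_off, hold_point_z gives the robot as it stands.
- The arm moves only by the tool servo_tool, never from a script. Its argument "deltas" is a list of rows, each a list of 2 entries, a list of its own where there are three numbers: the shift along the world's x, y, z in m, then the turn about the world's z in degrees. In form: [[[tx, ty, tz], turn], ...]. A call has 1 to 20 rows; each row shifts and turns the commanded pose from where the row before left it; what a row does not reach is not made up. A row lasts 1/12 s, in which the tool goes at most 41.7 mm and 7.16 degrees, less where a joint would pass 70% of its speed; a pose out of reach is approached as far as the arm can. A call with a gripper value outside its range is refused whole. "fingers" is the gripper's target within -1 to 1 (fully open at 1, half-way at 0, shut at -1), set as the call begins (left out, the last holds). The fingers move at their own pace and stop on an object; "squeeze" is the grip in N (left out, the last holds). Time passes only in rows, so rows that do not move let the fingers close. It gives the time, the measured TCP pose, the force, the opening and the grip force at its end, in the units of the state.
- observe(): the state, without advancing time (a new reading comes with each control period).
- snapshot(name): name is "side" or "top" or "wrist"; returns a dict with "img" (480x640x3 uint8, red, green, blue), "fx", "fy", "cx", "cy" (pixels), "distortion" ([k1, k2, p1, p2, k3] as OpenCV has them; the pictures are not rectified), "R" (3x3) and "t" (3): a world point X has camera coordinates R X + t. Camera axes: x right, y down, z forward; pixel columns grow to the right and rows downward; lengths in m; the calibration is good to about 2 mm. A picture is of the moment at which its call begins. There is no depth.
- sign_off(): hands the job in; it is judged then, once.
The state is a dict: "t": time; "joint_pos": joint angles; "joint_velocities": joint speeds; "joint_torque": joint torques, N m; "tcp_pos": TCP position; "tool_rot": TCP orientation; "contact_force": force on the tool from outside, world axes, zero at the start; "ft_torque": the same for the moment, N m; "width": finger opening in m; "grip_force": force on a finger pad.
Only numpy, scipy, OpenCV 4.12 (cv2) and the standard library are available. Lean on these libraries where they do the work, as an engineer would, in place of code of your own. Each camera call takes 0.05 s, during which the arm holds its last target. There are 200 camera calls.

## Task

Two dishes of bearing balls that look alike stand on the pans of the arrested balance: swing the arrest lever fully over to free the beam, let it come to rest to show which dish is heavier, then swing the lever fully back so that the beam is arrested again before you lift anything off. Then lift the heavier dish with its balls straight up off its pan, keeping it level, and hold it still and level about a hand's breadth (80 mm) above that pan for me to take: the program finishes while holding it there, not put down. Leave the lighter dish on its pan and everything else on the desk where it is.

Things in the scene. Friction and masses are not known exactly. Their poses are not given: they have to be found in the camera images.
- balance: Mechanical two-pan balance, white base 290 x 170 x 28 mm; place and yaw vary. Origin on the desk under the beam's pivot; x to its back, y to its left, arrest lever in front (-x). A grey beam along y, 72 mm up, carries a 120 mm flat round steel pan 105 mm left and right of the pivot; a linkage keeps the pans level. Between the pans a thin pointer reaches 157 mm up before a low white scale.
- arrest_lever (a joint): Arrest lever, turning about the balance's x. 0: over to the balance's left (+y), beam arrested, held level and firm by two cups below; 1.0 rad: over to the right (-y), beam free. It leans 0.5 rad from upright at either end, stays where left, needs about 2 N at the knob. The cups sink evenly with the angle, 10 mm in all.
- lever_knob (a point): Centre of the lever's black ball knob, 18 mm across, on a round steel arm 8 mm thick, 85 mm from the lever's axis; 93 mm above the desk at both ends of the swing, 103 mm midway. Nothing stands within 30 mm of it at its height; pinched across the balance's x it is free of the arm.
- lever_axis (a point): Point on the lever's axis below the knob's path (the axis is the balance's x): 112 mm in front of the pivot, 18 mm above the desk.
- beam (a joint): Tilt of the beam, rad: 0 level; positive when the left (+y) pan is up and the right pan down, negative when the left pan is down; stops at 0.13 either way (pans then 14 mm up or down). Freed with the dishes on it, it goes over to the heavier side in about a second.
- pan_left_top (a point): Centre of the top face of the balance's left (+y) pan, 105 mm above the desk when arrested.
- pan_right_top (a point): Centre of the top face of the balance's right (-y) pan, 105 mm above the desk when arrested.
- dish_a_mid (a point): Centre, half-way up, of one of the two dishes on the pans (either may be on the left): straight-sided white porcelain dish, 56 mm across, 28 mm high, wall 3 mm, open on top, standing near the middle of its pan with three loose balls in it; with them about 70 to 115 g. The two dishes look alike; which of them is heavier, by 20 g or more, only the beam tells.
- dish_b_mid (a point): Centre, half-way up, of one of the two dishes on the pans (either may be on the left): straight-sided white porcelain dish, 56 mm across, 28 mm high, wall 3 mm, open on top, standing near the middle of its pan with three loose balls in it; with them about 70 to 115 g. The two dishes look alike; which of them is heavier, by 20 g or more, only the beam tells.
- ball_a0_center (a point): Centre of a bright 16 mm ball lying loose in the dish of dish_a_mid.
- ball_a1_center (a point): Centre of a bright 16 mm ball lying loose in the dish of dish_a_mid.
- ball_a2_center (a point): Centre of a bright 16 mm ball lying loose in the dish of dish_a_mid.
- ball_b0_center (a point): Centre of a bright 16 mm ball lying loose in the dish of dish_b_mid.
- ball_b1_center (a point): Centre of a bright 16 mm ball lying loose in the dish of dish_b_mid.
- ball_b2_center (a point): Centre of a bright 16 mm ball lying loose in the dish of dish_b_mid.
- empty_dish_mid (a point): Bystander: a third dish of the same kind, empty, on the desk to the left of the balance; centre, half-way up.
- weight_big: Bystander: 200 g steel knob weight on the desk in front of the balance, 32 mm across, 51 mm high; origin under its foot.
- weight_small: Bystander: 100 g steel knob weight on the desk in front of the balance, 24 mm across, 45 mm high; origin under its foot.
- mount: Bystander: black resin specimen mount, 31 mm across, 20 mm high, on the desk to the right of the balance; origin under it.
- tweezers: Bystander: steel tweezers 135 mm long lying on the desk behind the balance; origin at the middle, underneath.
- caliper: Bystander: steel caliper 235 mm long lying on the desk in front and to the right of the balance; origin at the middle, underneath.
Things that resemble listed ones, but are neither listed nor needed, are in the scene too. What is shaped like the part that bears dish_a_mid but pink or purple is not meant.

How it is judged:
By the outcome, as a careful person would: the job done as asked, in the order asked, and still so for the second after the job is handed in, while the arm keeps its last pose, push and grip.
It also fails if it takes over 58 s, if anything falls off the work surface, if the arm or the gripper's body presses on something with over 40 N, if the wrist force passes 120 N, or if a joint passes its speed limit or range.

## Working session

There is one attempt and no reset: what is moved stays moved. The work goes in short steps, Python scripts to look and compute and a tool call to move; the robot and the scene stay as the last step left them, time stands still between calls to the robot, and variables do not carry over. Pictures are saved under pics/ and viewed, at most 10 in all, crops included, and the job is handed in when it is done.

Besides the shell and the picture viewer there is one more tool, called after "Emit:" as a command line: name --argument value ..., lists and objects as JSON in quotes. servo_tool: Moves the arm, as the interface text tells. Its arguments: {"type":"object","properties":{"deltas":{"type":"array"},"fingers":{"type":"number"},"squeeze":{"type":"number"}},"required":["deltas"]}

```bash
ls; mkdir -p pics
python3 - <<'E'
from rig import *
import cv2,json,numpy as np
print(observe(),hold_point_z)
for n in("side","top"):
    s=snapshot(n);cv2.imwrite(f"pics/{n}0.png",s["img"][:,:,::-1])
    print(n,{k:np.round(s[k],4).tolist() for k in s if k!="img"})
E
```

```text
pics
{'t': 0.0, 'joint_pos': array([-1.46609239e+00,  2.45789235e-01,  1.55900494e+00, -7.18274502e-06,
        1.33866006e+00, -1.74119149e-01]), 'joint_velocities': array([ 1.18907828e-03, -8.16929049e-04,  7.65773555e-04,  4.92047333e-04,
       -5.68777647e-07, -2.30325366e-04]), 'joint_torque': array([ 1.29142350e-03, -4.15826797e+01, -3.14605200e+01,  6.85969018e-02,
        3.32054787e-02, -1.39273152e-04]), 'tcp_pos': array([ 0.17882505, -0.62430363,  0.20436611]), 'tool_rot': array([-9.30349716e-04,  9.90297396e-01,  1.38961151e-01,  2.88068077e-05]), 'contact_force': array([ 0.16357193,  0.43705538, -0.25049962]), 'ft_torque': array([ 0.03273601, -0.02217851,  0.02836435]), 'grip_force': 0.0, 'width': 0.09391093747161978} 0.0188
side {'fx': 446.8556, 'fy': 446.8556, 'cx': 317.6416, 'cy': 239.1834, 'distortion': [-0.0676, 0.0, 0.0, 0.0, 0.0], 'R': [[-0.9109, -0.4121, 0.0216], [-0.2914, 0.6051, -0.7409], [0.2923, -0.6811, -0.6713]], 't': [0.4439, 0.2724, 0.848]}
top {'fx': 540.6545, 'fy': 540.6545, 'cx': 314.9836, 'cy': 232.8923, 'distortion': [-0.1149, 0.0, 0.0, 0.0, 0.0], 'R': [[0.0215, -0.9996, -0.0185], [-0.9985, -0.0205, -0.0514], [0.051, 0.0195, -0.9985]], 't': [-0.0648, 0.5323, 1.1375]}
```

View pics/top0.png

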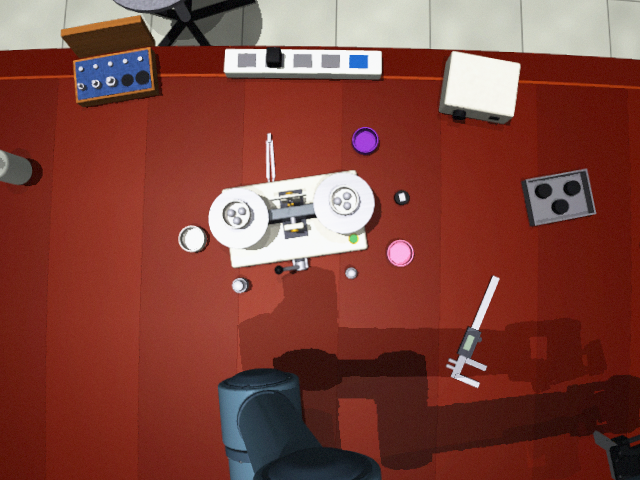

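View pics/side0.png

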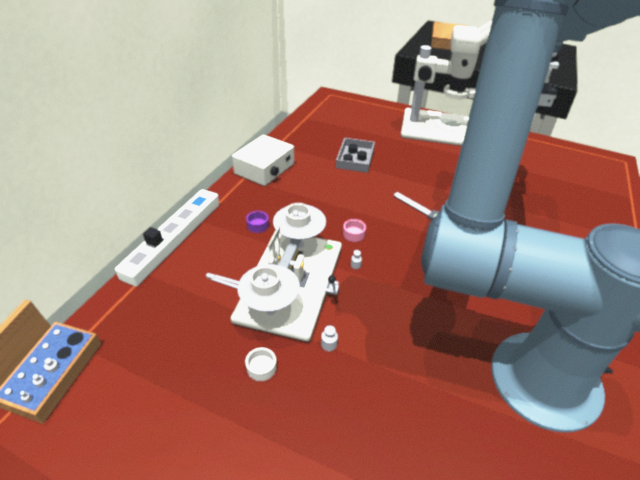

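The top view shows the balance with its left pan at about (239,218) and its right pan at about (344,202). The black lever knob is at about (279,269), and the dishes are at (236,215) and (346,201). Look-alikes I rule out:
- empty white dish on the desk at (193,239)
- pink dish at (400,253)
- purple dish at (365,140)
- black mount at (402,198)
- black knob on the power strip at (274,57)

One close crop will check the choice.

```bash
cat > h.py <<'E'
from rig import *
import cv2,numpy as np
def ray(s,px):
    K=np.array([[s["fx"],0,s["cx"]],[0,s["fy"],s["cy"]],[0,0,1]])
    u=cv2.undistortPoints(np.array([[px]],float),K,np.array(s["distortion"]))[0,0]
    R=np.array(s["R"]);return -R.T@np.array(s["t"]),R.T@np.array([u[0],u[1],1])
def onplane(s,px,z):
    c,d=ray(s,px);return c+d*(z-c[2])/d[2]
def tri(s1,p1,s2,p2):
    c,d=ray(s1,p1);e,f=ray(s2,p2)
    k=np.linalg.lstsq(np.array([d,-f]).T,e-c,rcond=None)[0]
    a,b=c+k[0]*d,e+k[1]*f
    return (a+b)/2,np.linalg.norm(a-b)
E
python3 - <<'E'
from h import *
t=snapshot("top");s=snapshot("side")
a=cv2.resize(t["img"][160:290,190:390],None,fx=4,fy=4,interpolation=3)[:,:,::-1]
b=cv2.resize(s["img"][195:345,210:360],None,fx=4,fy=4,interpolation=3)[:,:,::-1]
cv2.imwrite("pics/topc.png",a);cv2.imwrite("pics/sidec.png",b)
L=onplane(t,(239,218),.105);R=onplane(t,(344,202),.105);print(L,R,np.linalg.norm(L-R),np.degrees(np.arctan2(-(L-R)[0],(L-R)[1])),(L+R)/2)
print(onplane(t,(279,269),.093))
# dark mask near knob
for n,i,x0,y0,x1,y1 in(("top",t,265,258,292,280),("side",s,320,270,345,310)):
    m=(i["img"][y0:y1,x0:x1].max(2)<60).astype(np.uint8)
    c=cv2.connectedComponentsWithStats(m)
    print(n,[(st.tolist(),(ce+[x0,y0]).round(1).tolist()) for st,ce in zip(c[2][1:],c[3][1:]) if st[4]>5])
E
```

```text
[0.5551457  0.09489227 0.105     ] [ 0.59072251 -0.11110896  0.105     ] 0.20905074993894537 9.798438639118016 [ 0.57293411 -0.00810835  0.105     ]
[0.45650508 0.01440874 0.093     ]
top [([10, 8, 8, 8, 52], [278.5, 269.5])]
side [([10, 8, 5, 5, 10], [332.1, 280.1])]
```

View pics/topc.png

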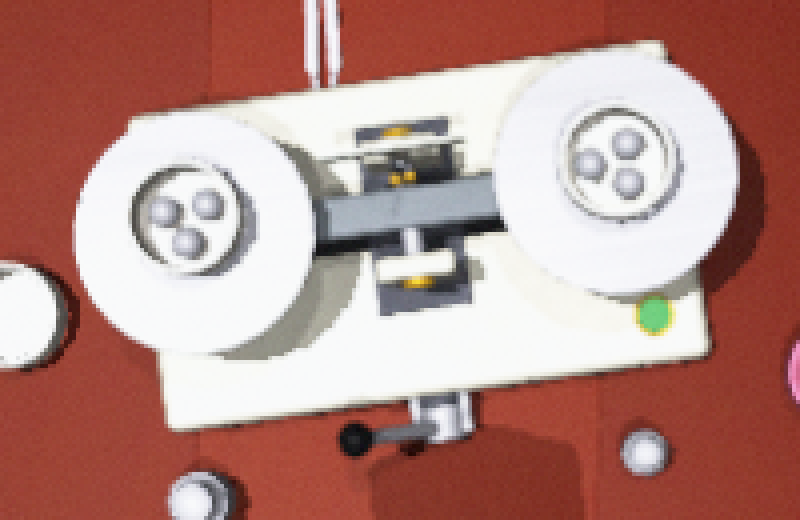

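View pics/sidec.png

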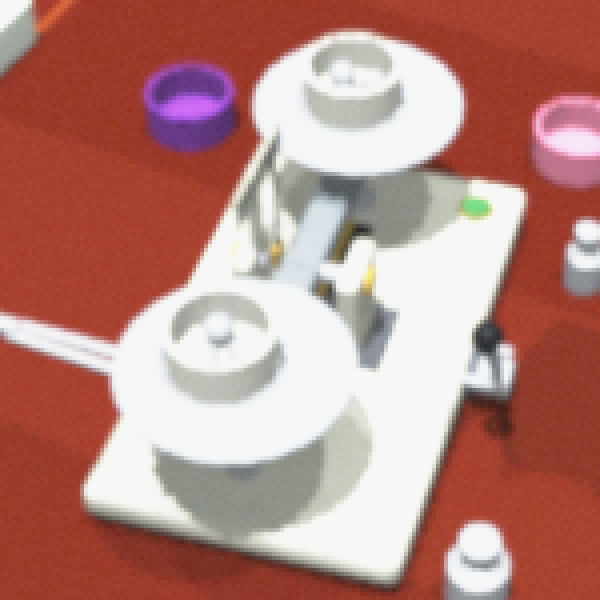

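The close crops confirm the choice. The white dishes with three balls each sit on the pans, with rims around crop (187,219) and (618,162). The knob is at crop (355,439) in top and (487,337) in side, leaning to the balance's left, so the beam is arrested.

Run:
```python
from h import *
t=snapshot("top");s=snapshot("side")
np.set_printoptions(precision=4,suppress=True)
k,e=tri(t,(278.5,269.5),s,(331.9,279.5));print("knob",k,e)
L=onplane(t,(239,218),.105);R=onplane(t,(344.2,203.2),.105);d=L-R
yaw=np.arctan2(-d[0],d[1]);print(L,R,np.linalg.norm(d),np.degrees(yaw))
C=(L+R)/2;bx=np.array([np.cos(yaw),np.sin(yaw),0]);by=np.array([-np.sin(yaw),np.cos(yaw),0])
kn=C-.112*bx+.0408*by;print("pred knob0",kn,"end",kn-.0815*by)
print("dishL",onplane(t,(190+187/4,160+219.5/4),.133),"dishR",onplane(t,(190+618/4,160+162/4),.133))
```

```text
knob [0.4533 0.0148 0.0909] 0.004497571597256187
[0.5551 0.0949 0.105 ] [ 0.5884 -0.1115  0.105 ] 0.20909181110970476 9.14117910997015
pred knob0 [0.4547 0.0142 0.105 ] end [ 0.4676 -0.0663  0.105 ]
dishL [0.5589 0.0949 0.133 ] dishR [ 0.5906 -0.1111  0.133 ]
```

Emit:
servo_tool --deltas '[[[0.0138,0.0319,0],4.16],[[0.0138,0.0319,0],4.16],[[0.0138,0.0319,0],4.16],[[0.0138,0.0319,0],4.16],[[0.0138,0.0319,0],4.16],[[0.0138,0.0319,0],4.16],[[0.0138,0.0319,0],4.16],[[0.0138,0.0319,0],4.16],[[0.0138,0.0319,0],4.16],[[0.0138,0.0319,0],4.16],[[0.0138,0.0319,0],4.16],[[0.0138,0.0319,0],4.16],[[0.0138,0.0319,0],4.16],[[0.0138,0.0319,0],4.16],[[0.0138,0.0319,0],4.16],[[0.0138,0.0319,0],4.16],[[0.0138,0.0319,0],4.16],[[0.0138,0.0319,0],4.16],[[0.0138,0.0319,0],4.16],[[0.0138,0.0319,0],4.16]]' --fingers -0.1 --squeeze 10

```text
t: 1.97
tcp_pos: [0.4553, 0.0149, 0.2057]
tool_rot: [0.0, 0.647, 0.763, 0.0]
contact_force: [1.1, -0.3, 0.2]
width: 0.0423
grip_force: 0.0
```

Emit:
servo_tool --deltas '[[[0,0,0],0],[[0,0,0],0],[[0,0,0],0]]'

```text
t: 2.22
tcp_pos: [0.4547, 0.0128, 0.2053]
tool_rot: [-0.0, 0.648, 0.761, -0.0]
contact_force: [0.5, -1.0, -0.3]
width: 0.0423
grip_force: 0.0
```

Run:
```python
from h import *
w=snapshot("wrist");cv2.imwrite("pics/w1.png",w["img"][:,:,::-1]);o=observe();print(o["tcp_pos"],o["tool_rot"],o["width"],o["joint_pos"],np.round(w["R"],3).tolist(),w["t"],w["fx"])
```

```text
[0.45462714 0.0123176  0.20539079] [ 3.09699022e-05  6.48860277e-01  7.60907558e-01 -1.69548213e-04] 0.04244646598006872 [-2.22890130e-01 -2.33645653e-01  2.03878417e+00 -3.38291170e-04
  1.33655685e+00 -3.81436633e-01] [[0.987, 0.159, -0.001], [0.154, -0.957, 0.246], [0.038, -0.243, -0.969]] [-0.4507178  -0.0836129   0.37532975] 347.395128805969
```

View pics/w1.png

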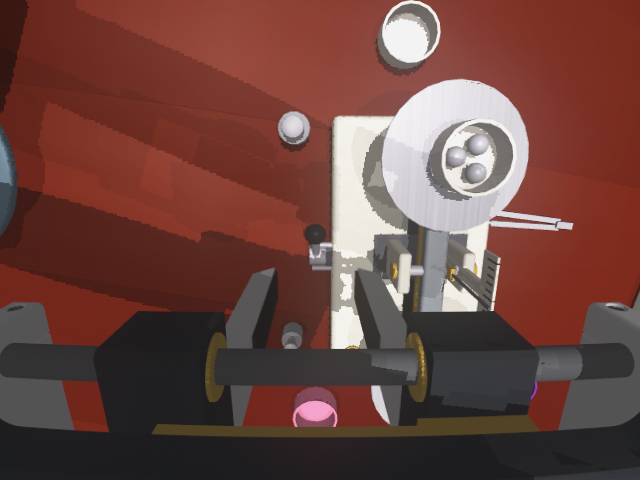

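The wrist view shows the knob at (315,233), the left pan centre at about (455,156), and the left dish rim at about (477,157). The finger pair straddles the knob's column.

Run:
```python
from h import *
w=snapshot("wrist")
np.set_printoptions(precision=4,suppress=True)
print(onplane(w,(315,233),.092),onplane(w,(455,156),.105),onplane(w,(477.5,157),.133))
m=(w["img"][220:248,300:332].max(2)<60).astype(np.uint8);c=cv2.connectedComponentsWithStats(m);print(c[2][1:],c[3][1:]+[300,220])
```

```text
[0.4536 0.0143 0.092 ] [0.5527 0.0967 0.105 ] [0.5581 0.0974 0.133 ]
[[  6   4  20  19 231]] [[314.2987 233.4848]]
```

Emit:
servo_tool --deltas '[[[-0.0005,0.002,-0.02],0],[[0,0,-0.02],0],[[0,0,-0.02],0],[[0,0,-0.02],0],[[0,0,-0.02],0],[[0,0,-0.015],0],[[0,0,-0.0105],0],[[0,0,-0.005],0],[[0,0,0],0],[[0,0,0],0],[[0,0,0],0]]'

```text
t: 3.23
tcp_pos: [0.4553, 0.0147, 0.076]
tool_rot: [0.001, 0.648, 0.761, 0.0]
contact_force: [0.1, -1.0, -0.3]
width: 0.0424
grip_force: 0.0
```

Emit:
servo_tool --deltas '[[[0,0,0],0],[[0,0,0],0],[[0,0,0],0],[[0,0,0],0],[[0,0,0],0],[[0,0,0],0],[[0,0,0],0],[[0,0,0],0]]' --fingers -1 --squeeze 10

```text
t: 3.9
tcp_pos: [0.454, 0.0151, 0.0751]
tool_rot: [-0.0, 0.648, 0.761, -0.0]
contact_force: [-4.7, -0.6, 5.4]
width: 0.0175
grip_force: 10.0
```

Emit:
servo_tool --deltas '[[[0.0006,-0.0037,0.0019],0],[[0.0006,-0.0038,0.0018],0],[[0.0006,-0.0039,0.0015],0],[[0.0006,-0.004,0.0014],0],[[0.0007,-0.004,0.0012],0],[[0.0007,-0.0041,0.0009],0],[[0.0007,-0.0041,0.0007],0],[[0.0007,-0.0042,0.0006],0],[[0.0007,-0.0042,0.0003],0],[[0.0007,-0.0042,0.0001],0],[[0.0007,-0.0042,-0.0001],0],[[0.0007,-0.0042,-0.0003],0],[[0.0007,-0.0042,-0.0006],0],[[0.0007,-0.0041,-0.0007],0],[[0.0007,-0.0041,-0.0009],0],[[0.0007,-0.004,-0.0012],0],[[0.0006,-0.004,-0.0014],0],[[0.0006,-0.0039,-0.0015],0],[[0.0006,-0.0038,-0.0018],0],[[0.0006,-0.0037,-0.0019],0]]'

```text
t: 5.57
tcp_pos: [0.4675, -0.0666, 0.0752]
tool_rot: [0.0, 0.648, 0.762, -0.001]
contact_force: [-6.4, -1.1, 4.5]
width: 0.017
grip_force: 10.0
```

Emit:
servo_tool --deltas '[[[0.0003,-0.002,-0.001],0],[[0,0,0],0],[[0,0,0],0]]'

```text
t: 5.82
tcp_pos: [0.4679, -0.0689, 0.0741]
tool_rot: [0.001, 0.648, 0.761, -0.001]
contact_force: [-4.4, -3.0, 2.2]
width: 0.017
grip_force: 10.0
```

Emit:
servo_tool --deltas '[[[0.0003,-0.002,-0.001],0],[[0.0002,-0.001,-0.0005],0],[[0,0,0],0],[[0,0,0],0]]'

```text
t: 6.15
tcp_pos: [0.4682, -0.0707, 0.073]
tool_rot: [-0.0, 0.648, 0.761, -0.0]
contact_force: [-6.5, 2.2, 6.6]
width: 0.0171
grip_force: 10.0
```

Emit:
servo_tool --deltas '[[[0,0,0],0],[[0,0,0],0],[[0,0,0],0],[[0,0,0],0],[[0,0,0],0],[[0,0,0],0],[[0,0,0],0],[[0,0,0],0],[[0,0,0],0],[[0,0,0],0],[[0,0,0],0],[[0,0,0],0],[[0,0,0],0],[[0,0,0],0],[[0,0,0],0],[[0,0,0],0],[[0,0,0],0],[[0,0,0],0],[[0,0,0],0],[[0,0,0],0]]'

```text
t: 7.82
tcp_pos: [0.4683, -0.0707, 0.073]
tool_rot: [-0.0, 0.648, 0.761, -0.0]
contact_force: [-7.1, 2.5, 7.1]
width: 0.0171
grip_force: 10.0
```

Run:
```python
from h import *
w=snapshot("wrist")["img"];s=snapshot("side")["img"][185:335,200:350]
s=cv2.resize(s,(480,480),interpolation=3)
cv2.imwrite("pics/free.png",np.hstack([cv2.resize(w,(320,240)),np.zeros((240,0,3),np.uint8)])[:,:,::-1])
c=np.zeros((480,800,3),np.uint8);c[:,:480]=s;c[:240,480:]=cv2.resize(w,(320,240),interpolation=3);cv2.imwrite("pics/free.png",c[:,:,::-1])
```

```text
(no output)
```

View pics/free.png

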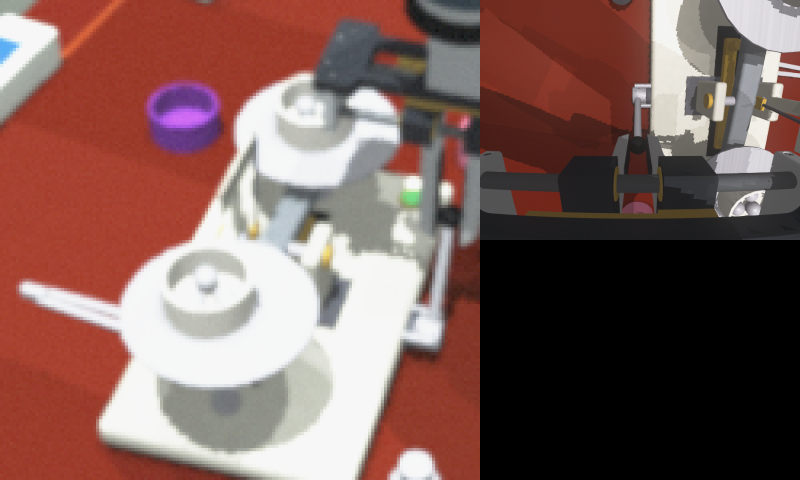

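The knob is over to the right. The right dish appears lower (rim at full-image (298,216), was (298,210)). I'll measure both shifts against the first picture.

Run:
```python
from h import *
a=cv2.imread("pics/side0.png",0);sn=snapshot("side");b=cv2.cvtColor(sn["img"],cv2.COLOR_RGB2GRAY)
R=np.array(sn["R"]);
for n,(x,y,w,h),P in(("L",(240,262,52,50),(.555,.095,.12)),("R",(276,200,30,30),(.588,-.1115,.12))):
    T=a[y:y+h,x:x+w];S=b[y-20:y+h+20,x-10:x+w+10]
    r=cv2.matchTemplate(S,T,cv2.TM_CCOEFF_NORMED);_,v,_,l=cv2.minMaxLoc(r)
    q=R@np.array(P)+sn["t"];f=lambda dz:sn["fy"]*(lambda c:c[1]/c[2])(R@(np.array(P)+[0,0,dz])+sn["t"])
    print(n,v,l[0]-10,l[1]-20,"px per +14mm",f(.014)-f(0))
s=onplane
```

```text
L 0.9434704184532166 0 -5 px per +14mm -4.967664331992594
R 0.8427311778068542 -1 5 px per +14mm -4.8354980993818835
```

Run:
```python
from h import *
s=snapshot("side");w=snapshot("wrist")
np.set_printoptions(precision=4,suppress=True)
print(onplane(s,(340,252.2),.093), onplane(s,(331.9,279.5),.093))
i=w["img"][255:310,290:345];m=(i.max(2)<60).astype(np.uint8);c=cv2.connectedComponentsWithStats(m);print(c[2][1:].tolist(),(c[3][1:]+[290,255]).tolist())
print(onplane(w,(317.5,287),.093))
```

```text
[ 0.466  -0.0654  0.093 ] [0.4505 0.0159 0.093 ]
[[0, 0, 50, 55, 1599]] [[313.8373983739837, 288.23702313946217]]
[ 0.4681 -0.0642  0.093 ]
```

Left up 14 mm and right down 14 mm, so the right dish is heavier and the beam rests on its stop. The lever travelled about 82 mm, which is the full swing. Now swinging it back.

Emit:
servo_tool --deltas '[[[-0.0006,0.0037,0.0019],0],[[-0.0006,0.0038,0.0018],0],[[-0.0006,0.0039,0.0015],0],[[-0.0006,0.004,0.0014],0],[[-0.0007,0.004,0.0012],0],[[-0.0007,0.0041,0.0009],0],[[-0.0007,0.0041,0.0007],0],[[-0.0007,0.0042,0.0006],0],[[-0.0007,0.0042,0.0003],0],[[-0.0007,0.0042,0.0001],0],[[-0.0007,0.0042,-0.0001],0],[[-0.0007,0.0042,-0.0003],0],[[-0.0007,0.0042,-0.0006],0],[[-0.0007,0.0041,-0.0007],0],[[-0.0007,0.0041,-0.0009],0],[[-0.0007,0.004,-0.0012],0],[[-0.0006,0.004,-0.0014],0],[[-0.0006,0.0039,-0.0015],0],[[-0.0006,0.0038,-0.0018],0],[[-0.0006,0.0037,-0.0019],0]]'

```text
t: 9.73
tcp_pos: [0.4551, 0.0094, 0.073]
tool_rot: [0.0, 0.648, 0.762, -0.001]
contact_force: [-8.3, -0.6, 7.5]
width: 0.017
grip_force: 10.0
```

Emit:
servo_tool --deltas '[[[-0.0005,0.003,0],0],[[-0.0005,0.003,-0.001],0],[[-0.0005,0.003,-0.0005],0],[[0,0,0],0],[[0,0,0],0],[[0,0,0],0]]'

```text
t: 10.23
tcp_pos: [0.4537, 0.0171, 0.0705]
tool_rot: [0.001, 0.648, 0.762, -0.002]
contact_force: [-3.8, -6.2, -2.8]
width: 0.0172
grip_force: 10.0
```

Run:
```python
from h import *
a=cv2.imread("pics/side0.png",0);sn=snapshot("side");b=cv2.cvtColor(sn["img"],cv2.COLOR_RGB2GRAY)
for n,(x,y,w,h) in(("L",(240,262,52,50)),("R",(276,200,30,30)),("knob",(325,272,14,14))):
    T=a[y:y+h,x:x+w];S=b[y-20:y+h+20,x-10:x+w+10]
    r=cv2.matchTemplate(S,T,cv2.TM_CCOEFF_NORMED);_,v,_,l=cv2.minMaxLoc(r);print(n,v,l[0]-10,l[1]-20)
cv2.imwrite("pics/back.png",np.hstack([cv2.resize(snapshot("side")["img"][225:325,290:390],(400,400),interpolation=3),cv2.resize(snapshot("wrist")["img"][150:350,220:420],(400,400))])[:,:,::-1])
```

```text
L 0.9934470653533936 0 0
R 0.7537840604782104 -1 0
knob 0.7872766852378845 -6 4
```

View pics/back.png

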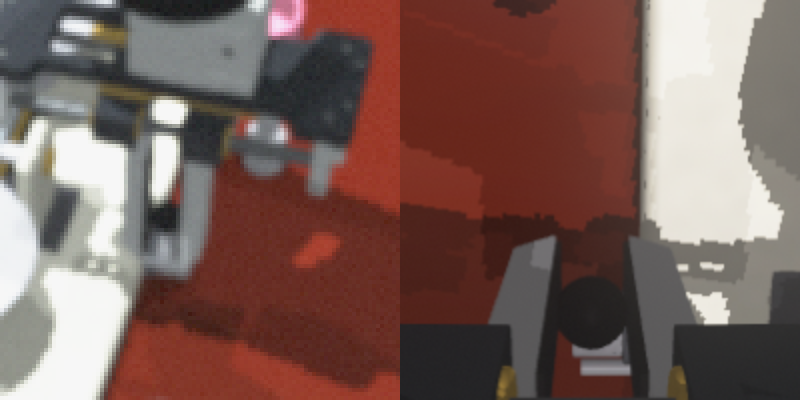

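The knob sits between the pads in the wrist half (590,312), the tool feels −6 N from the stop, and both pans are back to their starting rows. Release and rise, then check the knob again.

Emit:
servo_tool --deltas '[[[0,0,0],0],[[0,0,0],0],[[0,0,0],0],[[0,0,0],0],[[0,0,0],0],[[0,0,0],0]]' --fingers -0.1

```text
t: 10.88
tcp_pos: [0.4541, 0.0191, 0.0712]
tool_rot: [0.0, 0.648, 0.761, 0.0]
contact_force: [0.7, -0.7, 0.7]
width: 0.0428
grip_force: 0.0
```

Emit:
servo_tool --deltas '[[[0,0,0.005],0],[[0,0,0.01],0],[[0,0,0.02],0],[[0,0,0.025],0],[[0,0,0.025],0],[[0,0,0.025],0],[[0,0,0.02],0],[[0,0,0.005],0],[[0,0,0],0],[[0,0,0],0]]'

```text
t: 11.72
tcp_pos: [0.4533, 0.0192, 0.2055]
tool_rot: [-0.0, 0.648, 0.761, -0.0]
contact_force: [0.8, 0.8, -0.5]
width: 0.042
grip_force: 0.0
```

Run:
```python
from h import *
w=snapshot("wrist");s=snapshot("side");np.set_printoptions(precision=4,suppress=True)
m=(w["img"][215:255,300:332].max(2)<60).astype(np.uint8);c=cv2.connectedComponentsWithStats(m);print(c[2][1:].tolist())
for ce in c[3][1:]: print(onplane(w,ce+[300,215],.093))
o=observe();print(o["tcp_pos"],o["width"],o["contact_force"])
t=snapshot("top");d=cv2.absdiff(t["img"],cv2.imread("pics/top0.png")[:,:,::-1]).max(2);print("Rdish visible diff",d[185:220,330:362].mean())
```

```text
[[6, 17, 19, 19, 177], [24, 24, 1, 1, 1], [22, 28, 1, 1, 1], [24, 28, 1, 1, 1]]
[0.4515 0.0137 0.093 ]
[0.4608 0.0173 0.093 ]
[0.4596 0.0135 0.093 ]
[0.4614 0.0138 0.093 ]
[0.4527 0.0193 0.2043] 0.04253126498871271 [ 0.3967 -0.5972 -0.5306]
Rdish visible diff 12.25
```

Emit:
servo_tool --deltas '[[[0.009,-0.008,0],0],[[0.017,-0.016,0],0],[[0.02,-0.019,0],0],[[0.02,-0.019,0],0],[[0.02,-0.019,0],0],[[0.02,-0.019,0],0],[[0.017,-0.016,0],0],[[0.009,-0.009,0],0],[[0.004,-0.005,0],0],[[0,0,0],0],[[0,0,0],0],[[0,0,0],0]]' --fingers 0.9

```text
t: 12.87
tcp_pos: [0.5892, -0.1104, 0.2055]
tool_rot: [-0.0, 0.648, 0.762, -0.0]
contact_force: [-0.3, -0.2, 0.2]
width: 0.0891
grip_force: 0.0
```

Run:
```python
from h import *
w=snapshot("wrist");cv2.imwrite("pics/w2.png",w["img"][:,:,::-1]);o=observe();print(o["tcp_pos"],o["width"])
t=snapshot("top");cv2.imwrite("pics/t2.png",t["img"][:,:,::-1])
```

```text
[ 0.58920076 -0.11028711  0.20579286] 0.08911472729425131
```

View pics/w2.png

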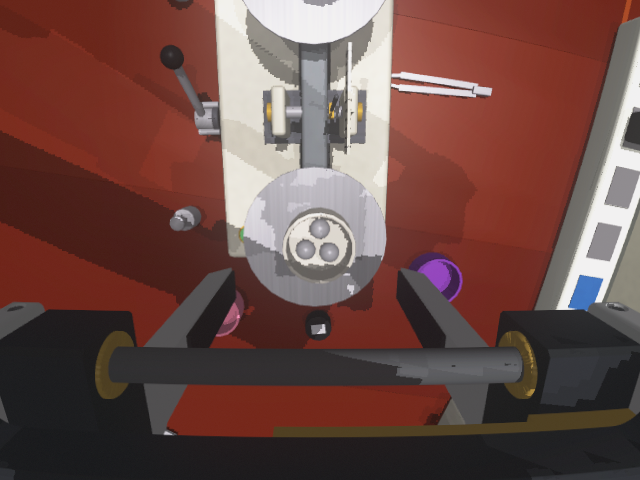

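The lever leans left again (knob at (172,57)). The right dish rim is centred at about (319,243), with the pan at about (315,236). I'll compute the correction.

Run:
```python
from h import *
w=snapshot("wrist");np.set_printoptions(precision=4,suppress=True)
for p in((319,243),(283,243),(355,243),(319,207),(319,279)):print(onplane(w,p,.133))
print(onplane(w,(315,236),.105), onplane(w,(172,57),.093))
```

```text
[ 0.591 -0.106  0.133]
[ 0.5644 -0.1103  0.133 ]
[ 0.6176 -0.1017  0.133 ]
[ 0.5866 -0.0792  0.133 ]
[ 0.5956 -0.1343  0.133 ]
[ 0.5882 -0.1079  0.105 ] [0.4547 0.0142 0.093 ]
```

Emit:
servo_tool --deltas '[[[0.002,0.002,-0.015],0],[[0,0,-0.02],0],[[0,0,-0.02],0],[[0,0,-0.015],0],[[0,0,-0.012],0],[[0,0,-0.008],0],[[0,0,-0.005],0],[[0,0,0],0],[[0,0,0],0],[[0,0,0],0]]'

```text
t: 13.85
tcp_pos: [0.5924, -0.1092, 0.1121]
tool_rot: [0.001, 0.648, 0.761, 0.0]
contact_force: [0.2, 0.0, -0.4]
width: 0.0893
grip_force: 0.0
```

Emit:
servo_tool --deltas '[[[0,0,0],0],[[0,0,0],0],[[0,0,0],0],[[0,0,0],0],[[0,0,0],0],[[0,0,0],0],[[0,0,0],0],[[0,0,0],0],[[0,0,0],0],[[0,0,0],0]]' --fingers -1 --squeeze 12

```text
t: 14.68
tcp_pos: [0.5917, -0.1089, 0.111]
tool_rot: [0.0, 0.648, 0.761, -0.0]
contact_force: [-0.7, 0.2, 0.6]
width: 0.0566
grip_force: 12.0
```

Width is 56.6 mm, so the dish is held. Lifting gently.

Emit:
servo_tool --deltas '[[[0,0,0.001],0],[[0,0,0.003],0],[[0,0,0.005],0],[[0,0,0.006],0],[[0,0,0.006],0],[[0,0,0.006],0],[[0,0,0.006],0],[[0,0,0.006],0],[[0,0,0.006],0],[[0,0,0.006],0],[[0,0,0.006],0],[[0,0,0.006],0],[[0,0,0.006],0],[[0,0,0.005],0],[[0,0,0.003],0],[[0,0,0.002],0],[[0,0,0.001],0],[[0,0,0],0],[[0,0,0],0],[[0,0,0],0]]'

```text
t: 16.35
tcp_pos: [0.5915, -0.1088, 0.1906]
tool_rot: [-0.0, 0.648, 0.761, -0.0]
contact_force: [0.0, 0.1, -2.2]
width: 0.0571
grip_force: 12.0
```

Emit:
servo_tool --deltas '[[[0,0,0],0],[[0,0,0],0],[[0,0,0],0],[[0,0,0],0],[[0,0,0],0],[[0,0,0],0],[[0,0,0],0],[[0,0,0],0]]'

```text
t: 17.02
tcp_pos: [0.5917, -0.1089, 0.1909]
tool_rot: [-0.0, 0.648, 0.761, -0.0]
contact_force: [-0.3, -0.3, -0.8]
width: 0.0565
grip_force: 12.0
```

Run:
```python
from h import *
w=snapshot("wrist")["img"];s=snapshot("side")["img"][120:345,200:400]
c=np.zeros((450,800,3),np.uint8);c[:,:400]=cv2.resize(s,(400,450),interpolation=3);c[:300,400:]=cv2.resize(w,(400,300));cv2.imwrite("pics/held.png",c[:,:,::-1])
```

```text
(no output)
```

View pics/held.png

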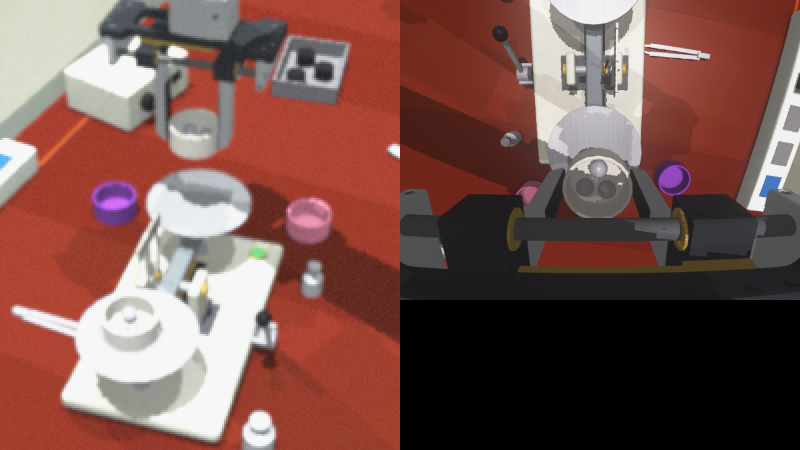

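The dish hangs level at (193,133) with its three balls, 80 mm above the empty right pan. The lever is arrested, the left dish is on its pan, and the bystanders are in place.

```bash
python3 -c "
from rig import *
print(sign_off())"
```

```text
the job is handed in; nothing more can be done
None
```

The right-hand dish is the heavier one. The beam is arrested again, and I handed the job in with that dish held still and level, its three balls in it, 80 mm above its pan.

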